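Find the supply-box cover that rocks and press it home

ROBOT

A 6-joint arm with a two-finger parallel gripper is mounted at the origin on the work surface. World frame = base frame: x ahead of the robot, y to its left, z up, the work surface at z = 0. Lengths are in m, angles in rad, forces in N, time in s.
With the tool pointing down it reaches from about 0.25 to 0.775 m from the base axis. Payload 8.9 kg.
Tool frame: the origin (TCP) lies on the centre line of the jaws, within the pads' length; the fingertips stand 11 mm ahead of it and the grasp point (between the pads) lies 8 mm behind it (r.tips_ahead is the distance from the TCP to the fingertips, in m); z points along the fingers, y is the line along which they close (so a half turn about z gives the same grasp; the last joint's range is limited). The gripper opens to 85 mm and grips with 20 to 120 N. Pads are 22 mm wide; open, the fingers measure 114 mm over their backs; the gripper's body (76 mm by 85 mm) begins 54 mm behind the grasp point. The pads swing forward as they close: fully open they stand 13 mm farther back than shut.
Start: joints at [-1.315, 0.291, -0.153, 1.127, 0, 1.431], TCP at [0.202, -0.485, 0.242] pointing down, gripper open.
Joint ranges: [-2.52, 2.52], [-0.91, 1.74], [-1.3, 1.37], [-1.96, 2.02], [-1.52, 1.47], [-3.14, 3.14]. Speed limits (rad/s): [2.22, 2.22, 2.79, 3.14, 3.14, 3.14].

INTERFACE

Orientations are given as [roll, pitch, yaw] about the fixed x, y, z axes, in that order (R = Rz(yaw) Ry(pitch) Rx(roll)).
In Python, from cell import r gives the robot as it stands. The module is installed in compiled form; this text tells all that it offers.
- The arm moves only by the tool move_arm, never from a script. Its argument "targets" is a list of rows, each an object of numbers: "x", "y", "z": the shift along the tool's x, y, z in mm; "ax", "ay", "az": the turn, a rotation vector about the tool's x, y, z in rad. In form: [{"x": .., "y": .., "z": .., "ax": .., "ay": .., "az": ..}, ...]. A call has exactly 10 rows; each row is the pose to reach, as a shift and turn from the pose commanded when the call began, along the tool's axes at that moment; what a row does not reach only later rows make up. A row lasts 1/8 s, in which the tool goes at most 62.5 mm and 10.7 degrees, less where a joint would pass 70% of its speed; a pose out of reach is approached as far as the arm can. A call with a gripper value outside its range is refused whole. "jaw" is the closure, from -1 (fully open) to 1 (shut), set as the call begins (left out, the last holds). The fingers move at their own pace and stop on an object; the grip force is fixed at half the most. Time passes only in rows, so rows that repeat a pose let the fingers close, or fill a call up. It gives the time, the measured TCP pose, the force, the opening and the grip force at its end, in the units of the state.
- r.state(): the state, without advancing time (a new reading comes with each control period).
- r.snapshot(name): name is "side" or "top" or "wrist"; returns a dict with "color" (480x640x3 uint8, red, green, blue), "range_z" (480x640 float32, m along the optical axis (not along the pixel's ray), 0 where there is no reading), "mtx" (3x3 intrinsics, pixels), "rvec" (rotation vector, rad) and "tvec" (3), from world to camera coordinates, as OpenCV has them; the wrist camera has in their place "mount" (4x4, takes a point from camera to tool coordinates, whose origin is the TCP and whose axes are the flange's). Camera axes: x right, y down, z forward; pixel columns grow to the right and rows downward; lengths in m; the calibration is good to about 2 mm. A picture is of the moment at which its call begins: read the wrist's pose just before it.
- r.hand_in(): hands the job in; it is judged then, once.
Trained networks look in the newest picture that a camera, given by its name, has taken for a name from the list of things; names that differ only in an ending like _2 or _b are one class to them, and where a whole thing is asked for, a point or a joint stands for the part that bears it (a point fixed in the world has none). Each returns a list of dicts, best first, with "p" (0 to 1); they miss things now and then, are a little off and sometimes report something else, mostly with a low value. They report only what shows in the picture. A call takes as long as a camera call.
- r.spot_in(camera, query): "location" ([x, y, z] in m, in world coordinates, good to about 4 mm: the middle of the surface that is visible of it).
- r.outline_of(camera, query): "pixels" (480x640 bool, what is visible of it).
- r.mark_of(camera, query): "location" ([x, y, z] in m, in world coordinates, good to about 4 mm: a listed point, or the origin of a listed thing).
The state is a dict: "time_s": time; "qpos": joint angles; "joint_vel": joint speeds; "joint_efforts": joint torques, N m; "tcp_pos": TCP position; "ee_rot": TCP orientation; "wrist_force": force on the tool from outside, world axes, zero at the start; "wrist_torque": the same for the moment, N m; "grip_width": finger opening in m; "grip_force": force on a finger pad.
Only numpy, scipy, OpenCV 4.12 (cv2) and the standard library are available. Lean on these libraries where they do the work, as an engineer would, in place of code of your own. Each camera call takes 0.05 s, during which the arm holds its last target. There are 200 camera calls.

TASK

One of the four white covers on the blue supply box is not seated, though it looks like the others: press on them with a fingertip to find the one that rocks, then press it fully home so that it lies level and firm. Finish while your fingertip is still holding that cover down; do not lift any cover, and leave the things standing around undisturbed.

Things in the scene. Friction and masses are not known exactly. Their poses are not given: they have to be found in the camera images.
- supply_box: low blue supply box fixed to the counter, 270 mm (its x) x 290 mm (its y) x 60 mm high, origin at the centre of its underside, z up. Four square wells, 91 mm wide and 13 mm deep, are sunk in its top, centred at x = +-66 mm, y = +-70 mm in its frame; each holds one cover.
- cover_a: loose white square cover, 88 x 88 x 16 mm, about 0.15 kg, blue stripes and a grey disc on top; one of four alike (a to d). Origin at the centre of its underside, top face 16 mm above it; axes as the box's. It has 1.5 mm of play in its well and stands 4 to 8 mm proud of the box top; gaskets differ by a few mm, so height does not tell which cover is unseated. Any of the four may be the one.
- cover_b: loose white square cover, 88 x 88 x 16 mm, about 0.15 kg, blue stripes and a grey disc on top; one of four alike (a to d). Origin at the centre of its underside, top face 16 mm above it; axes as the box's. Any seated cover is firm wherever pressed. The unseated one lies level until touched; 1 to 3 N on the right corner tips it up to 0.1 rad (1.5 to 4 mm under a fingertip), and it comes back when let go.
- cover_c: loose white square cover, 88 x 88 x 16 mm, about 0.15 kg, blue stripes and a grey disc on top; one of four alike (a to d). Origin at the centre of its underside, top face 16 mm above it; axes as the box's. The unseated cover tips about a line through two opposite stiff catches under it, 36 mm from its middle and roughly under two opposite corners. Over those corners it does not tip; over the other two it does: try two neighbouring corners.
- cover_d: loose white square cover, 88 x 88 x 16 mm, about 0.15 kg, blue stripes and a grey disc on top; one of four alike (a to d). Origin at the centre of its underside, top face 16 mm above it; axes as the box's. Each of the unseated cover's catches gives at about 6 N and stays down: 12 to 16 N on its middle, or pressing firmly around its rim, drives it home: 4.5 mm lower, level, firm.
- pill_cup: small orange medicine cup, 34 mm across, 32 mm high, standing loose on the middle of the box between the covers; origin at the centre of its underside; a bystander
- gel_bottle: clear hand-gel bottle, 60 mm across, 160 mm high, on the counter to the left of the box; origin at the centre of its underside; a bystander
- swab_jar: glass jar with a steel cap, 72 mm across, 80 mm high, to the left of the box; origin at the centre of its underside; a bystander
- tape_roll: roll of tape lying flat, 76 mm across, 25 mm high, to the right of the box; origin at the centre of its underside; a bystander
- steel_bowl: steel bowl, 130 mm across, 45 mm high, to the right of the box; origin at the centre of its underside; a bystander

How it is judged:
By the outcome, as a careful person would: the job done as asked, in the order asked, and still so for the second after the job is handed in, while the arm keeps its last pose, push and grip.
It also fails if it takes over 64 s, if anything falls off the work surface, if the arm or the gripper's body presses on something with over 40 N, if the wrist force passes 120 N, or if a joint passes its speed limit or range.

## Working session

There is one attempt and no reset: what is moved stays moved. The work goes in short steps, Python scripts to look and compute and a tool call to move; the robot and the scene stay as the last step left them, time stands still between calls to the robot, and variables do not carry over. Pictures are saved under pics/ and viewed, at most 10 in all, crops included, and the job is handed in when it is done.

Besides the shell and the picture viewer there is one more tool, called after ">>>" as name(argument=value, ...) on one line, values as JSON. move_arm: Moves the arm, as the interface text tells. Its arguments: {"type":"object","properties":{"targets":{"type":"array","items":{"type":"object","properties":{"x":{"type":"number"},"y":{"type":"number"},"z":{"type":"number"},"ax":{"type":"number"},"ay":{"type":"number"},"az":{"type":"number"}}}},"jaw":{"type":"number"}},"required":["targets"]}

```bash
mkdir -p pics
python3 - <<'E'
from cell import r
import cv2,numpy as np
s=r.state();print({k:np.round(v,3).tolist() for k,v in s.items()})
for c in("top","side"):
    d=r.snapshot(c);cv2.imwrite(f"pics/{c}0.png",d["color"][:,:,::-1])
    for q in("cover_a","supply_box","pill_cup","gel_bottle","swab_jar","tape_roll","steel_bowl"):
        print(c,q,[(np.round(m["location"],3).tolist(),round(m["p"],2)) for m in r.mark_of(c,q)])
E
```

```text
{'time_s': 0.0, 'qpos': [-1.315, 0.291, -0.154, 1.127, -0.0, 1.432], 'joint_vel': [0.001, 0.0, 0.001, -0.001, 0.001, -0.0], 'joint_efforts': [0.002, -53.714, 33.137, 0.016, -0.0, 0.0], 'tcp_pos': [0.202, -0.484, 0.242], 'ee_rot': [-3.14, -0.0, 0.395], 'wrist_force': [0.167, -0.409, 0.099], 'wrist_torque': [-0.035, -0.02, 0.02], 'grip_force': 0.0, 'grip_width': 0.085}
top cover_a [([0.598, 0.123, 0.053], 0.95), ([0.626, -0.015, 0.051], 0.82), ([0.495, -0.037, 0.049], 0.79), ([0.474, 0.099, 0.051], 0.69)]
top supply_box [([0.55, 0.039, 0.005], 0.94)]
top pill_cup [([0.552, 0.042, 0.058], 0.52)]
top gel_bottle [([0.65, 0.448, 0.002], 0.9)]
top swab_jar [([0.452, 0.409, 0.007], 0.65)]
top tape_roll [([0.494, -0.441, -0.001], 0.81)]
top steel_bowl [([0.647, -0.476, -0.001], 0.78), ([0.452, 0.41, 0.005], 0.39)]
side cover_a [([0.474, 0.1, 0.05], 0.94), ([0.496, -0.034, 0.054], 0.78), ([0.598, 0.122, 0.046], 0.67), ([0.628, -0.013, 0.056], 0.55)]
side supply_box [([0.546, 0.046, -0.002], 0.87)]
side pill_cup [([0.544, 0.046, 0.06], 0.75)]
side gel_bottle [([0.652, 0.447, -0.006], 0.8)]
side swab_jar [([0.455, 0.409, -0.0], 0.64)]
side tape_roll [([0.497, -0.44, -0.003], 0.87)]
side steel_bowl [([0.648, -0.475, 0.003], 0.55), ([0.474, 0.1, 0.054], 0.3)]
```

View pics/top0.png

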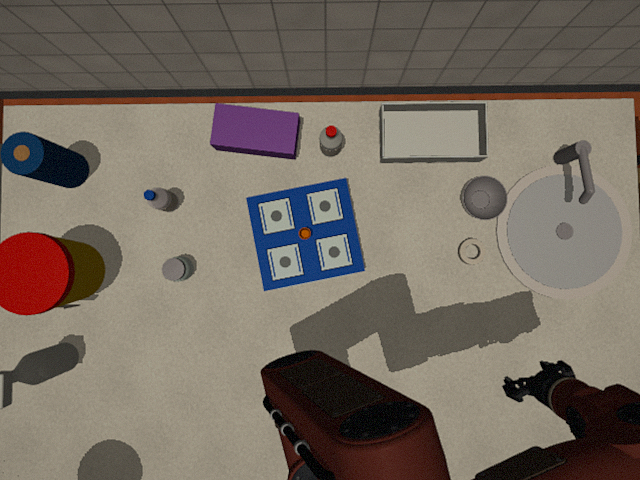

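```bash
cat > h.py <<'E'
from cell import r
import cv2,numpy as np
def cloud(c):
    d=r.snapshot(c);z=d["range_z"].astype(float);v,u=np.mgrid[:480,:640];K=d["mtx"]
    p=np.stack([(u-K[0,2])/K[0,0]*z,(v-K[1,2])/K[1,1]*z,z],-1)
    R=cv2.Rodrigues(np.array(d["rvec"]))[0]
    return d,(p-np.array(d["tvec"]).ravel())@R
E
python3 - <<'E'
from h import *
for c in("top","side"):
    d,P=cloud(c);col=d["color"].astype(int)
    near=(abs(P[...,0]-.55)<.2)&(abs(P[...,1]-.043)<.2)&(d["range_z"]>0)
    top=near&(P[...,2]>.045)&(P[...,2]<.08)
    rect=cv2.minAreaRect(P[top][:,:2].astype(np.float32));print(c,rect,"n",top.sum())
    blue=top&(col[...,2]>col[...,0]+40);print("boxtop z",np.median(P[blue][:,2]),P[blue][:,2].std())
    yaw=.178;Rz=np.array([[np.cos(yaw),-np.sin(yaw)],[np.sin(yaw),np.cos(yaw)]])
    q=(P[...,:2]-[.5486,.043])@Rz
    for sx in(1,-1):
        for sy in(1,-1):
            m=near&(abs(q[...,0]-66*sx/1e3)<.036)&(abs(q[...,1]-.07*sy)<.036)
            w=top&(col.min(-1)>120)&(q[...,0]*sx>0)&(q[...,1]*sy>0)
            x=q[w];print(sx,sy,"z",np.median(P[m][:,2]).round(4),P[m][:,2].std().round(4),m.sum(),"white ctr",((x.max(0)+x.min(0))/2).round(4), np.ptp(x,axis=0).round(4))
E
```

```text
top ((0.5485683083534241, 0.041406020522117615), (0.27262982726097107, 0.2902402877807617), 10.581730842590332) n 9694
boxtop z 0.06184746472327983 0.0031589648986112
1 1 z 0.0659 0.0025 647 white ctr [0.0784 0.085 ] [0.1126 0.1181]
1 -1 z 0.0694 0.0025 649 white ctr [ 0.0793 -0.0718] [0.1128 0.1188]
-1 1 z 0.0696 0.0025 664 white ctr [-0.0801  0.0687] [0.1134 0.0864]
-1 -1 z 0.0671 0.0024 653 white ctr [-0.0791 -0.0713] [0.1141 0.0866]
side ((0.550018846988678, 0.04093684256076813), (0.2704455852508545, 0.294527530670166), 10.652252197265625) n 14166
boxtop z 0.06016355142177512 0.0027779973764640595
1 1 z 0.0644 0.0013 1025 white ctr [0.0789 0.0748] [0.114  0.1397]
1 -1 z 0.068 0.0013 760 white ctr [ 0.0689 -0.0748] [0.1364 0.148 ]
-1 1 z 0.0678 0.0012 1064 white ctr [-0.0785  0.0757] [0.1132 0.1207]
-1 -1 z 0.0658 0.0013 779 white ctr [-0.0772 -0.088 ] [0.1133 0.1248]
```

View pics/side0.png

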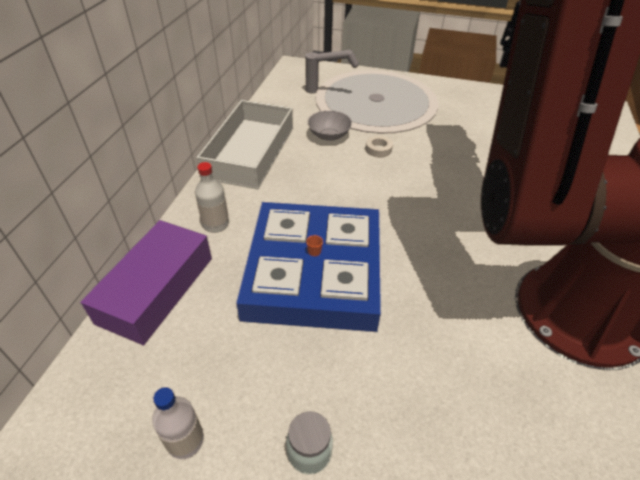

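>>> move_arm(targets=[{"x": 45,"y": -31,"z": 5,"az": 0.02},{"x": 90,"y": -61,"z": 15,"az": 0.05},{"x": 136,"y": -92,"z": 30,"az": 0.07},{"x": 181,"y": -123,"z": 45,"az": 0.1},{"x": 226,"y": -154,"z": 65,"az": 0.12},{"x": 272,"y": -185,"z": 85,"az": 0.15},{"x": 317,"y": -215,"z": 105,"az": 0.17},{"x": 362,"y": -246,"z": 122,"az": 0.19},{"x": 407,"y": -277,"z": 135,"az": 0.21},{"x": 407,"y": -277,"z": 150,"az": 0.21}], jaw=1)

```text
invalid input at $.targets[0]: expected keys x, y, z, ax, ay, az
```

```bash
cat > st.py <<'E'
from cell import r
import numpy as np
s=r.state();p=np.array(s["tcp_pos"]);c,n=np.cos(.185),np.sin(.185);d=p[:2]-[.549,.042]
print(s["time_s"],"tcp",p.round(4),s["ee_rot"],"box xy",(np.array([c*d[0]+n*d[1],-n*d[0]+c*d[1]])*1e3).round(1),"F",np.round(s["wrist_force"],2),"T",np.round(s["wrist_torque"],3),r.tips_ahead,s["grip_width"])
E
python3 st.py
```

```text
0.9 tcp [ 0.2019 -0.4846  0.2423] [3.14155540e+00 9.63669017e-06 3.94783069e-01] box xy [-438.  -453.8] F [-0.4   0.2   0.45] T [-0.012 -0.005 -0.006] 0.011 0.0854122916008255
```

>>> move_arm(targets=[{"x": 45,"y": -31,"z": 5,"ax": 0,"ay": 0,"az": 0.02},{"x": 90,"y": -61,"z": 15,"ax": 0,"ay": 0,"az": 0.05},{"x": 136,"y": -92,"z": 30,"ax": 0,"ay": 0,"az": 0.07},{"x": 181,"y": -123,"z": 45,"ax": 0,"ay": 0,"az": 0.1},{"x": 226,"y": -154,"z": 65,"ax": 0,"ay": 0,"az": 0.12},{"x": 272,"y": -185,"z": 85,"ax": 0,"ay": 0,"az": 0.15},{"x": 317,"y": -215,"z": 105,"ax": 0,"ay": 0,"az": 0.17},{"x": 362,"y": -246,"z": 122,"ax": 0,"ay": 0,"az": 0.19},{"x": 407,"y": -277,"z": 135,"ax": 0,"ay": 0,"az": 0.21},{"x": 407,"y": -277,"z": 150,"ax": 0,"ay": 0,"az": 0.21}], jaw=1)

```text
time_s: 2.15
tcp_pos: [0.4729, -0.0694, 0.092]
ee_rot: [-3.142, -0.001, 0.19]
wrist_force: [-0.5, -0.5, -0.2]
grip_width: -0.0002
grip_force: 0.0
```

```bash
python3 st.py
```

```text
2.15 tcp [ 0.4729 -0.0694  0.092 ] [-3.14152591e+00 -1.38593304e-03  1.89503800e-01] box xy [-95.3 -95.5] F [-0.53 -0.47 -0.23] T [0.045 0.046 0.026] 0.011 -0.00016970153002001336
```

>>> move_arm(targets=[{"x": 0,"y": 2,"z": 6,"ax": 0,"ay": 0,"az": 0},{"x": 0,"y": 2,"z": 11,"ax": 0,"ay": 0,"az": 0},{"x": 0,"y": 2,"z": 13,"ax": 0,"ay": 0,"az": 0},{"x": 0,"y": 2,"z": 14,"ax": 0,"ay": 0,"az": 0},{"x": 0,"y": 2,"z": 14.5,"ax": 0,"ay": 0,"az": 0},{"x": 0,"y": 2,"z": 15,"ax": 0,"ay": 0,"az": 0},{"x": 0,"y": 2,"z": 15.5,"ax": 0,"ay": 0,"az": 0},{"x": 0,"y": 2,"z": 16,"ax": 0,"ay": 0,"az": 0},{"x": 0,"y": 2,"z": 16,"ax": 0,"ay": 0,"az": 0},{"x": 0,"y": 2,"z": 16,"ax": 0,"ay": 0,"az": 0}])

```text
time_s: 3.4
tcp_pos: [0.4715, -0.0743, 0.0765]
ee_rot: [3.141, -0.0, 0.185]
wrist_force: [-1.4, 0.9, 6.0]
grip_width: 0.0002
grip_force: 2.8
```

```bash
python3 st.py
```

```text
3.4 tcp [ 0.4715 -0.0743  0.0765] [ 3.14148066e+00 -1.07576411e-04  1.84874161e-01] box xy [ -97.6 -100.1] F [-1.44  0.93  6.04] T [ 0.063  0.334 -0.003] 0.011 0.00018930884968993198
```

>>> move_arm(targets=[{"x": 0,"y": 0,"z": -5,"ax": 0,"ay": 0,"az": 0},{"x": 0,"y": -25,"z": -5,"ax": 0,"ay": 0,"az": 0},{"x": 0,"y": -57,"z": -5,"ax": 0,"ay": 0,"az": 0},{"x": 0,"y": -57,"z": -4,"ax": 0,"ay": 0,"az": 0},{"x": 0,"y": -57,"z": -2,"ax": 0,"ay": 0,"az": 0},{"x": 0,"y": -57,"z": -1,"ax": 0,"ay": 0,"az": 0},{"x": 0,"y": -57,"z": -0.5,"ax": 0,"ay": 0,"az": 0},{"x": 0,"y": -57,"z": 0,"ax": 0,"ay": 0,"az": 0},{"x": 0,"y": -57,"z": 0,"ax": 0,"ay": 0,"az": 0},{"x": 0,"y": -57,"z": 0,"ax": 0,"ay": 0,"az": 0}])

```text
time_s: 4.65
tcp_pos: [0.4611, -0.0188, 0.0766]
ee_rot: [3.141, -0.0, 0.184]
wrist_force: [-1.0, -1.0, 4.7]
grip_width: 0.0004
grip_force: 2.7
```

```bash
python3 st.py
```

```text
4.65 tcp [ 0.4611 -0.0188  0.0766] [ 3.14092424e+00 -8.75085359e-05  1.84362873e-01] box xy [-97.6 -43.5] F [-0.98 -0.97  4.73] T [-0.355  0.387  0.006] 0.011 0.0003632797185782182
```

>>> move_arm(targets=[{"x": 0,"y": 0,"z": -9,"ax": 0,"ay": 0,"az": 0},{"x": 0,"y": -40,"z": -9,"ax": 0,"ay": 0,"az": 0},{"x": 0,"y": -86,"z": -9,"ax": 0,"ay": 0,"az": 0},{"x": 0,"y": -86,"z": -7,"ax": 0,"ay": 0,"az": 0},{"x": 0,"y": -86,"z": -4.5,"ax": 0,"ay": 0,"az": 0},{"x": 0,"y": -86,"z": -3.5,"ax": 0,"ay": 0,"az": 0},{"x": 0,"y": -86,"z": -2.7,"ax": 0,"ay": 0,"az": 0},{"x": 0,"y": -86,"z": -2.2,"ax": 0,"ay": 0,"az": 0},{"x": 0,"y": -86,"z": -2,"ax": 0,"ay": 0,"az": 0},{"x": 0,"y": -86,"z": -2,"ax": 0,"ay": 0,"az": 0}])

```text
time_s: 5.9
tcp_pos: [0.4453, 0.0657, 0.0786]
ee_rot: [3.141, -0.0, 0.184]
wrist_force: [-0.9, -2.9, 4.6]
grip_width: -0.0003
grip_force: 2.6
```

```bash
python3 st.py
```

```text
5.9 tcp [0.4453 0.0657 0.0786] [ 3.14084904e+00 -3.42595521e-05  1.84238076e-01] box xy [-97.6  42.4] F [-0.86 -2.92  4.61] T [-0.445  0.331  0.015] 0.011 -0.0002556873216532322
```

>>> move_arm(targets=[{"x": 0,"y": 0,"z": -5,"ax": 0,"ay": 0,"az": 0},{"x": 0,"y": -25,"z": -5,"ax": 0,"ay": 0,"az": 0},{"x": 0,"y": -55,"z": -5,"ax": 0,"ay": 0,"az": 0},{"x": 0,"y": -55,"z": -4,"ax": 0,"ay": 0,"az": 0},{"x": 0,"y": -55,"z": -2,"ax": 0,"ay": 0,"az": 0},{"x": 0,"y": -55,"z": -1,"ax": 0,"ay": 0,"az": 0},{"x": 0,"y": -55,"z": -0.5,"ax": 0,"ay": 0,"az": 0},{"x": 0,"y": -55,"z": 0,"ax": 0,"ay": 0,"az": 0},{"x": 0,"y": -55,"z": 0,"ax": 0,"ay": 0,"az": 0},{"x": 0,"y": -55,"z": 0,"ax": 0,"ay": 0,"az": 0}])

```text
time_s: 7.15
tcp_pos: [0.4351, 0.1199, 0.0785]
ee_rot: [3.141, 0.0, 0.184]
wrist_force: [-0.8, -1.6, 5.6]
grip_width: -0.0002
grip_force: 2.7
```

```bash
python3 st.py
```

```text
7.15 tcp [0.4351 0.1199 0.0785] [3.14103329e+00 7.80723422e-06 1.84347830e-01] box xy [-97.6  97.5] F [-0.8  -1.64  5.61] T [-0.333  0.324 -0.005] 0.011 -0.00016676179285953407
```

>>> move_arm(targets=[{"x": 0,"y": 0,"z": -9,"ax": 0,"ay": 0,"az": 0},{"x": 50,"y": 0,"z": -9,"ax": 0,"ay": 0,"az": 0},{"x": 105,"y": 0,"z": -9,"ax": 0,"ay": 0,"az": 0},{"x": 160,"y": 0,"z": -9,"ax": 0,"ay": 0,"az": 0},{"x": 195,"y": 0,"z": -7,"ax": 0,"ay": 0,"az": 0},{"x": 195,"y": 0,"z": -2,"ax": 0,"ay": 0,"az": 0},{"x": 195,"y": 0,"z": 1.5,"ax": 0,"ay": 0,"az": 0},{"x": 195,"y": 0,"z": 2.7,"ax": 0,"ay": 0,"az": 0},{"x": 195,"y": 0,"z": 3.4,"ax": 0,"ay": 0,"az": 0},{"x": 195,"y": 0,"z": 3.4,"ax": 0,"ay": 0,"az": 0}])

```text
time_s: 8.4
tcp_pos: [0.6266, 0.1561, 0.0752]
ee_rot: [3.142, -0.0, 0.185]
wrist_force: [0.7, 1.4, 0.4]
grip_width: 0.0003
grip_force: 0.0
```

```bash
python3 st.py
```

```text
8.4 tcp [0.6266 0.1561 0.0752] [ 3.14157990e+00 -2.71260689e-04  1.84830132e-01] box xy [97.2 97.9] F [0.66 1.35 0.38] T [ 0.005  0.023 -0.017] 0.011 0.00030942655059023043
```

>>> move_arm(targets=[{"x": 0,"y": 0,"z": 0.1,"ax": 0,"ay": 0,"az": 0},{"x": 0,"y": 0,"z": 0.2,"ax": 0,"ay": 0,"az": 0},{"x": 0,"y": 0,"z": 0.3,"ax": 0,"ay": 0,"az": 0},{"x": 0,"y": 0,"z": 0.4,"ax": 0,"ay": 0,"az": 0},{"x": 0,"y": 0,"z": 0.5,"ax": 0,"ay": 0,"az": 0},{"x": 0,"y": 0,"z": 0.5,"ax": 0,"ay": 0,"az": 0},{"x": 0,"y": 0,"z": 0.5,"ax": 0,"ay": 0,"az": 0},{"x": 0,"y": 0,"z": 0.5,"ax": 0,"ay": 0,"az": 0},{"x": 0,"y": 0,"z": 0.5,"ax": 0,"ay": 0,"az": 0},{"x": 0,"y": 0,"z": 0.5,"ax": 0,"ay": 0,"az": 0}])

```text
time_s: 9.65
tcp_pos: [0.6267, 0.1561, 0.0751]
ee_rot: [3.142, -0.0, 0.185]
wrist_force: [-2.9, -0.4, 7.8]
grip_width: 0.0001
grip_force: 3.9
```

```bash
python3 st.py
```

```text
9.65 tcp [0.6267 0.1561 0.0751] [ 3.14155867e+00 -2.86297463e-04  1.84780994e-01] box xy [97.4 97.9] F [-2.94 -0.41  7.78] T [-0.066  0.673 -0.056] 0.011 0.0001226557904008836
```

>>> move_arm(targets=[{"x": 0,"y": 0,"z": -5,"ax": 0,"ay": 0,"az": 0},{"x": 0,"y": 25,"z": -5,"ax": 0,"ay": 0,"az": 0},{"x": 0,"y": 55,"z": -5,"ax": 0,"ay": 0,"az": 0},{"x": 0,"y": 55,"z": -4,"ax": 0,"ay": 0,"az": 0},{"x": 0,"y": 55,"z": -2,"ax": 0,"ay": 0,"az": 0},{"x": 0,"y": 55,"z": -1,"ax": 0,"ay": 0,"az": 0},{"x": 0,"y": 55,"z": -0.5,"ax": 0,"ay": 0,"az": 0},{"x": 0,"y": 55,"z": -0.1,"ax": 0,"ay": 0,"az": 0},{"x": 0,"y": 55,"z": -0.1,"ax": 0,"ay": 0,"az": 0},{"x": 0,"y": 55,"z": -0.1,"ax": 0,"ay": 0,"az": 0}])

```text
time_s: 10.9
tcp_pos: [0.6366, 0.1028, 0.0751]
ee_rot: [-3.141, -0.0, 0.186]
wrist_force: [-3.0, 0.7, 6.1]
grip_width: 0.0001
grip_force: 3.4
```

```bash
python3 st.py
```

```text
10.9 tcp [0.6366 0.1028 0.0751] [-3.14111699e+00 -1.05666313e-04  1.85652980e-01] box xy [97.3 43.7] F [-3.01  0.72  6.06] T [0.222 0.668 0.008] 0.011 9.409623131644434e-05
```

>>> move_arm(targets=[{"x": 0,"y": 0,"z": -11,"ax": 0,"ay": 0,"az": 0},{"x": 0,"y": 40,"z": -11,"ax": 0,"ay": 0,"az": 0},{"x": 0,"y": 86,"z": -11,"ax": 0,"ay": 0,"az": 0},{"x": 0,"y": 86,"z": -8,"ax": 0,"ay": 0,"az": 0},{"x": 0,"y": 86,"z": -6,"ax": 0,"ay": 0,"az": 0},{"x": 0,"y": 86,"z": -5,"ax": 0,"ay": 0,"az": 0},{"x": 0,"y": 86,"z": -4.2,"ax": 0,"ay": 0,"az": 0},{"x": 0,"y": 86,"z": -3.7,"ax": 0,"ay": 0,"az": 0},{"x": 0,"y": 86,"z": -3.4,"ax": 0,"ay": 0,"az": 0},{"x": 0,"y": 86,"z": -3.4,"ax": 0,"ay": 0,"az": 0}])

```text
time_s: 12.15
tcp_pos: [0.6529, 0.0181, 0.0784]
ee_rot: [-3.141, -0.001, 0.185]
wrist_force: [-0.7, 4.1, 5.2]
grip_width: 0.0003
grip_force: 2.4
```

```bash
python3 st.py
```

```text
12.15 tcp [0.6529 0.0181 0.0784] [-3.14099982e+00 -8.03570963e-04  1.85310534e-01] box xy [ 97.7 -42.6] F [-0.67  4.1   5.23] T [ 0.613  0.216 -0.045] 0.011 0.000305959745191606
```

Firm here (a catch corner, if this is the one). Neighbouring corner next.

>>> move_arm(targets=[{"x": 0,"y": 0,"z": -5,"ax": 0,"ay": 0,"az": 0},{"x": 0,"y": 25,"z": -5,"ax": 0,"ay": 0,"az": 0},{"x": 0,"y": 55,"z": -5,"ax": 0,"ay": 0,"az": 0},{"x": 0,"y": 55,"z": -4,"ax": 0,"ay": 0,"az": 0},{"x": 0,"y": 55,"z": -2,"ax": 0,"ay": 0,"az": 0},{"x": 0,"y": 55,"z": -1,"ax": 0,"ay": 0,"az": 0},{"x": 0,"y": 55,"z": -0.5,"ax": 0,"ay": 0,"az": 0},{"x": 0,"y": 55,"z": 0,"ax": 0,"ay": 0,"az": 0},{"x": 0,"y": 55,"z": 0,"ax": 0,"ay": 0,"az": 0},{"x": 0,"y": 55,"z": 0,"ax": 0,"ay": 0,"az": 0}])

```text
time_s: 13.4
tcp_pos: [0.6628, -0.0364, 0.078]
ee_rot: [-3.142, -0.0, 0.185]
wrist_force: [0.3, 1.0, 1.0]
grip_width: -0.0002
grip_force: 0.1
```

```bash
python3 st.py
```

```text
13.4 tcp [ 0.6628 -0.0364  0.078 ] [-3.14155374e+00 -7.06715865e-05  1.84974013e-01] box xy [ 97.4 -98. ] F [0.3  0.95 0.97] T [ 0.026 -0.01  -0.003] 0.011 -0.00024355717632928796
```

>>> move_arm(targets=[{"x": 0,"y": 0,"z": 0.3,"ax": 0,"ay": 0,"az": 0},{"x": 0,"y": 0,"z": 0.6,"ax": 0,"ay": 0,"az": 0},{"x": 0,"y": 0,"z": 0.9,"ax": 0,"ay": 0,"az": 0},{"x": 0,"y": 0,"z": 1.2,"ax": 0,"ay": 0,"az": 0},{"x": 0,"y": 0,"z": 1.2,"ax": 0,"ay": 0,"az": 0},{"x": 0,"y": 0,"z": 1.2,"ax": 0,"ay": 0,"az": 0},{"x": 0,"y": 0,"z": 1.2,"ax": 0,"ay": 0,"az": 0},{"x": 0,"y": 0,"z": 1.2,"ax": 0,"ay": 0,"az": 0},{"x": 0,"y": 0,"z": 1.2,"ax": 0,"ay": 0,"az": 0},{"x": 0,"y": 0,"z": 1.2,"ax": 0,"ay": 0,"az": 0}])

```text
time_s: 14.65
tcp_pos: [0.6628, -0.0365, 0.0767]
ee_rot: [3.142, -0.0, 0.185]
wrist_force: [-0.1, -0.6, 1.4]
grip_width: -0.0
grip_force: 0.5
```

```bash
python3 st.py
```

```text
14.65 tcp [ 0.6628 -0.0365  0.0767] [ 3.14159169e+00 -6.37347700e-06  1.84770649e-01] box xy [ 97.4 -98.1] F [-0.08 -0.57  1.42] T [-0.03  -0.183  0.012] 0.011 -4.955792295716043e-05
```

>>> move_arm(targets=[{"x": 0,"y": 0,"z": -4,"ax": 0,"ay": 0,"az": 0},{"x": 0,"y": 0,"z": -8,"ax": 0,"ay": 0,"az": 0},{"x": -31,"y": -28,"z": -8,"ax": 0,"ay": 0,"az": 0},{"x": -31,"y": -28,"z": -6,"ax": 0,"ay": 0,"az": 0},{"x": -31,"y": -28,"z": -4,"ax": 0,"ay": 0,"az": 0},{"x": -31,"y": -28,"z": -2,"ax": 0,"ay": 0,"az": 0},{"x": -31,"y": -28,"z": -1,"ax": 0,"ay": 0,"az": 0},{"x": -31,"y": -28,"z": 0,"ax": 0,"ay": 0,"az": 0},{"x": -31,"y": -28,"z": 1,"ax": 0,"ay": 0,"az": 0},{"x": -31,"y": -28,"z": 2,"ax": 0,"ay": 0,"az": 0}])

```text
time_s: 15.9
tcp_pos: [0.6281, -0.0152, 0.0758]
ee_rot: [3.141, -0.001, 0.184]
wrist_force: [-2.3, 0.2, 10.3]
grip_width: -0.0005
grip_force: 5.3
```

```bash
python3 st.py
```

```text
15.9 tcp [ 0.6281 -0.0152  0.0758] [ 3.14094945e+00 -1.48969800e-03  1.84389950e-01] box xy [ 67.2 -70.8] F [-2.27  0.15 10.29] T [-0.01   0.628  0.022] 0.011 -0.0004799426690358959
```

>>> move_arm(targets=[{"x": 0,"y": 0,"z": 0.2,"ax": 0,"ay": 0,"az": 0},{"x": 0,"y": 0,"z": 0.4,"ax": 0,"ay": 0,"az": 0},{"x": 0,"y": 0,"z": 0.6,"ax": 0,"ay": 0,"az": 0},{"x": 0,"y": 0,"z": 0.8,"ax": 0,"ay": 0,"az": 0},{"x": 0,"y": 0,"z": 1,"ax": 0,"ay": 0,"az": 0},{"x": 0,"y": 0,"z": 1,"ax": 0,"ay": 0,"az": 0},{"x": 0,"y": 0,"z": 1,"ax": 0,"ay": 0,"az": 0},{"x": 0,"y": 0,"z": 1,"ax": 0,"ay": 0,"az": 0},{"x": 0,"y": 0,"z": 1,"ax": 0,"ay": 0,"az": 0},{"x": 0,"y": 0,"z": 1,"ax": 0,"ay": 0,"az": 0}])

```text
time_s: 17.15
tcp_pos: [0.6281, -0.0152, 0.0748]
ee_rot: [3.141, -0.001, 0.184]
wrist_force: [-2.0, -0.3, 10.8]
grip_width: 0.0001
grip_force: 5.2
```

```bash
python3 st.py
```

```text
17.15 tcp [ 0.6281 -0.0152  0.0748] [ 3.14092003e+00 -1.44376146e-03  1.84431633e-01] box xy [ 67.2 -70.8] F [-2.01 -0.26 10.82] T [-0.013  0.635 -0.029] 0.011 0.00012046451442217608
```

>>> move_arm(targets=[{"x": 0,"y": 0,"z": 0.3,"ax": 0,"ay": 0,"az": 0},{"x": 0,"y": 0,"z": 0.6,"ax": 0,"ay": 0,"az": 0},{"x": 0,"y": 0,"z": 0.9,"ax": 0,"ay": 0,"az": 0},{"x": 0,"y": 0,"z": 1.1,"ax": 0,"ay": 0,"az": 0},{"x": 0,"y": 0,"z": 1.3,"ax": 0,"ay": 0,"az": 0},{"x": 0,"y": 0,"z": 1.3,"ax": 0,"ay": 0,"az": 0},{"x": 0,"y": 0,"z": 1.3,"ax": 0,"ay": 0,"az": 0},{"x": 0,"y": 0,"z": 1.3,"ax": 0,"ay": 0,"az": 0},{"x": 0,"y": 0,"z": 1.3,"ax": 0,"ay": 0,"az": 0},{"x": 0,"y": 0,"z": 1.3,"ax": 0,"ay": 0,"az": 0}])

```text
time_s: 18.4
tcp_pos: [0.628, -0.0152, 0.074]
ee_rot: [3.141, -0.001, 0.184]
wrist_force: [-5.3, -0.1, 16.8]
grip_width: 0.0001
grip_force: 8.3
```

```bash
python3 st.py
```

```text
18.4 tcp [ 0.628  -0.0152  0.074 ] [ 3.14085333e+00 -1.49472211e-03  1.84418646e-01] box xy [ 67.1 -70.7] F [-5.29 -0.1  16.84] T [0.043 1.148 0.02 ] 0.011 0.00014260814622895244
```

>>> move_arm(targets=[{"x": 0,"y": 0,"z": 0.2,"ax": 0,"ay": 0,"az": 0},{"x": 0,"y": 0,"z": 0.3,"ax": 0,"ay": 0,"az": 0},{"x": 0,"y": 0,"z": 0.3,"ax": 0,"ay": 0,"az": 0},{"x": 0,"y": 0,"z": -5,"ax": 0,"ay": 0,"az": 0},{"x": 31,"y": -28,"z": -5,"ax": 0,"ay": 0,"az": 0},{"x": 31,"y": -28,"z": -3,"ax": 0,"ay": 0,"az": 0},{"x": 31,"y": -28,"z": -1.5,"ax": 0,"ay": 0,"az": 0},{"x": 31,"y": -28,"z": -0.7,"ax": 0,"ay": 0,"az": 0},{"x": 31,"y": -28,"z": -0.3,"ax": 0,"ay": 0,"az": 0},{"x": 31,"y": -28,"z": -0.3,"ax": 0,"ay": 0,"az": 0}])

```text
time_s: 19.65
tcp_pos: [0.6528, 0.0188, 0.074]
ee_rot: [-3.14, -0.002, 0.185]
wrist_force: [-1.6, 5.2, 12.6]
grip_width: -0.0
grip_force: 6.1
```

```bash
python3 st.py
```

```text
19.65 tcp [0.6528 0.0188 0.074 ] [-3.14012453e+00 -1.92408083e-03  1.84878456e-01] box xy [ 97.8 -41.9] F [-1.6   5.2  12.57] T [1.178 0.41  0.018] 0.011 -2.9420219935880864e-05
```

Firm and at the same height. Now the opposite catch corner (box x 36, y −98).

>>> move_arm(targets=[{"x": 0,"y": 0,"z": -6,"ax": 0,"ay": 0,"az": 0},{"x": -31,"y": 28,"z": -6,"ax": 0,"ay": 0,"az": 0},{"x": -62,"y": 56,"z": -6,"ax": 0,"ay": 0,"az": 0},{"x": -62,"y": 56,"z": -4.5,"ax": 0,"ay": 0,"az": 0},{"x": -62,"y": 56,"z": -3,"ax": 0,"ay": 0,"az": 0},{"x": -62,"y": 56,"z": -1.5,"ax": 0,"ay": 0,"az": 0},{"x": -62,"y": 56,"z": -0.7,"ax": 0,"ay": 0,"az": 0},{"x": -62,"y": 56,"z": -0.2,"ax": 0,"ay": 0,"az": 0},{"x": -62,"y": 56,"z": 0,"ax": 0,"ay": 0,"az": 0},{"x": -62,"y": 56,"z": 0,"ax": 0,"ay": 0,"az": 0}])

```text
time_s: 20.9
tcp_pos: [0.6023, -0.0475, 0.074]
ee_rot: [3.141, -0.001, 0.186]
wrist_force: [-5.8, -1.0, 16.6]
grip_width: -0.0004
grip_force: 8.1
```

```bash
python3 st.py
```

```text
20.9 tcp [ 0.6023 -0.0475  0.074 ] [ 3.14073226e+00 -6.05658610e-04  1.85841271e-01] box xy [ 35.9 -97.8] F [-5.78 -1.   16.61] T [-0.069  1.241 -0.054] 0.011 -0.00036518698964858626
```

>>> move_arm(targets=[{"x": 0,"y": 0,"z": -5,"ax": 0,"ay": 0,"az": 0},{"x": 30,"y": 0,"z": -5,"ax": 0,"ay": 0,"az": 0},{"x": 61,"y": 0,"z": -5,"ax": 0,"ay": 0,"az": 0},{"x": 61,"y": 0,"z": -4,"ax": 0,"ay": 0,"az": 0},{"x": 61,"y": 0,"z": -2.5,"ax": 0,"ay": 0,"az": 0},{"x": 61,"y": 0,"z": -1.3,"ax": 0,"ay": 0,"az": 0},{"x": 61,"y": 0,"z": -0.6,"ax": 0,"ay": 0,"az": 0},{"x": 61,"y": 0,"z": -0.3,"ax": 0,"ay": 0,"az": 0},{"x": 61,"y": 0,"z": -0.2,"ax": 0,"ay": 0,"az": 0},{"x": 61,"y": 0,"z": -0.2,"ax": 0,"ay": 0,"az": 0}])

```text
time_s: 22.15
tcp_pos: [0.6609, -0.0365, 0.0741]
ee_rot: [-3.141, 0.0, 0.185]
wrist_force: [-4.2, 1.8, 10.9]
grip_width: -0.0002
grip_force: 5.4
```

```bash
python3 st.py
```

```text
22.15 tcp [ 0.6609 -0.0365  0.0741] [-3.14109885e+00  2.28573384e-04  1.84822408e-01] box xy [ 95.5 -97.7] F [-4.19  1.78 10.92] T [ 0.466  1.007 -0.003] 0.011 -0.0002460601037699864
```

The corner that used to rock is now firm and level. Back to the middle to hold.

>>> move_arm(targets=[{"x": 0,"y": 0,"z": -5,"ax": 0,"ay": 0,"az": 0},{"x": -30,"y": -28,"z": -5,"ax": 0,"ay": 0,"az": 0},{"x": -30,"y": -28,"z": -4,"ax": 0,"ay": 0,"az": 0},{"x": -30,"y": -28,"z": -2.5,"ax": 0,"ay": 0,"az": 0},{"x": -30,"y": -28,"z": -1.3,"ax": 0,"ay": 0,"az": 0},{"x": -30,"y": -28,"z": -0.6,"ax": 0,"ay": 0,"az": 0},{"x": -30,"y": -28,"z": 0,"ax": 0,"ay": 0,"az": 0},{"x": -30,"y": -28,"z": 0.2,"ax": 0,"ay": 0,"az": 0},{"x": -30,"y": -28,"z": 0.2,"ax": 0,"ay": 0,"az": 0},{"x": -30,"y": -28,"z": 0.2,"ax": 0,"ay": 0,"az": 0}])

```text
time_s: 23.4
tcp_pos: [0.6279, -0.0152, 0.0741]
ee_rot: [3.141, -0.001, 0.184]
wrist_force: [-4.8, -1.0, 15.5]
grip_width: -0.0
grip_force: 7.1
```

```bash
python3 st.py; python3 -c "
from h import *
d=r.snapshot('side');cv2.imwrite('pics/side1.png',d['color'][:,:,::-1])"
```

```text
23.4 tcp [ 0.6279 -0.0152  0.0741] [ 3.14091773e+00 -1.25510671e-03  1.84325089e-01] box xy [ 67.  -70.8] F [-4.79 -0.98 15.51] T [ 0.043  0.984 -0.042] 0.011 -1.0854227971292146e-05
```

View pics/side1.png

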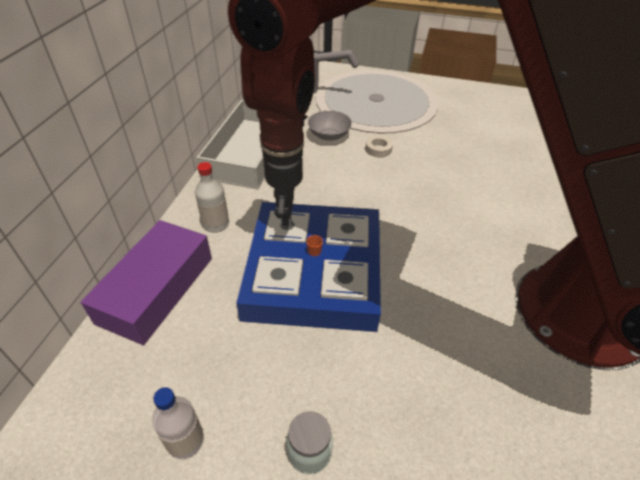

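The picture shows the fingertip on the far-right cover at (287,225), the cup still at (314,245), and nothing else moved.

```bash
python3 -c "
from cell import r
print(r.hand_in())"
```

```text
the job is handed in; nothing more can be done
None
```

The unseated cover was the one at box +x, −y. I pressed it home about 4.5 mm; it is now level and firm at the middle and the three corners I checked, and I handed in with the fingertip still holding it at about 15 N.

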